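# Clear the timer and pop the analyser's sample hatch

## Task

The bench timer has been left on the sample hatch of the low white analyser. Slide the timer sideways along the top of the analyser until it is clear of the hatch, leaving it lying flat on the analyser; then gently press the front edge of the hatch all the way down once so that its latch lets go, draw back, and see that the hatch springs up and stays open. Work with the fingertips only: lift or carry nothing, do not push the popped hatch back down, and leave the two vials beside the analyser alone.

Things in the scene. Friction and masses are not known exactly. Their poses are not given: they have to be found in the camera images.
- analyser: Low white bench analyser, fixed: 110 mm deep (x), 280 mm wide (y), flat top 60 mm above the table. Origin: centre of its underside; x to its rear, y to its left, z up. A grey hatch (x -35 to +32 mm, y -31 to +31 mm), hinged at the rear, lies in the middle of the top, 0.5 mm proud of it; the plain top left and right of it (out to y +-140 mm) is free for the timer. Black blank display on the front.
- hatch (a joint): Hatch angle: 0 shut and latched, positive opens upward, negative pressed in. Sprung open, held by a touch latch: pressed with about 5 N at the pressing place it sinks to -0.06 rad (3.5 mm), where the latch lets go; hard stop at -0.09 rad (5 mm). Then released, it swings up by itself in about 2 s to 1.25 rad and stays (free edge 125 mm above the table). Let go too early, it just returns to shut.
- hatch_press (a point): The ringed pressing place on top of the hatch, on its midline 9 mm from the free front edge; moves with the hatch. Shut, it is 61 mm above the table at x = -25 mm, y = 0 of the analyser.
- hatch_hinge (a point): Middle of the hatch's hinge line (along the analyser's y), at x = +33 mm of the analyser, 58 mm above the table; fixed.
- timer: Square bench timer with three keys, 62 x 62 mm and 16 mm thick (18 mm over the keys), 60 g, loose, lying flat on the hatch at the start. Origin: centre of its underside; z up.
- vial_left: White screw-cap vial, 48 mm across, 80 mm tall, standing loose on the table, its centre about 50 mm off the left end of the analyser. Origin: centre of its underside.
- vial_right: Smaller screw-cap vial, 36 mm across, 62 mm tall, standing loose on the table, its centre about 50 mm off the right end of the analyser. Origin: centre of its underside.

How it is judged:
On the way, in this order (a step that is already met when the one before it is completed fails the run):
1. the timer lies on the analyser clear of the still shut hatch ((y of timer in the frame of analyser above 0.061 m or y of timer in the frame of analyser below -0.061 m) and z of timer in the frame of analyser above 0.055 m and angle between timer's own z axis and vertical below 0.1 rad and value of joint hatch between -0.03 and 0.04 rad), for 0.2 s.
2. the fingers press the hatch down (value of joint hatch below -0.035 rad and contact force between the fingers and analyser above 0.5 N).
3. the hatch has sprung open (value of joint hatch above 1.1 rad), for 0.3 s.
At the end, for the whole second after the job is handed in: The hatch stands open (over 1.1 rad) and still; the timer rests flat on top of the analyser (tilt under 0.1 rad) with its centre more than 61 mm left or right of the hatch's midline; both vials stand upright within 15 mm of where they were (value of joint hatch above 1.1 rad and velocity of joint hatch below 0.1 rad/s and (y of timer in the frame of analyser above 0.061 m or y of timer in the frame of analyser below -0.061 m) and z of timer in the frame of analyser between 0.055 and 0.066 m and angle between timer's own z axis and vertical below 0.1 rad and linear speed of timer below 0.02 m/s and distance of each of vial_left, vial_right from where it was at the start of the episode below 0.015 m and angle between each of vial_left, vial_right's own z axis and vertical below 0.2 rad); the robot touches nothing.
It fails at once if the timer is lifted or carried (more than 14 mm above the analyser's top) or falls off it (z of timer in the frame of analyser above 0.074 m or z of timer in the frame of analyser below 0.04 m).
It fails at once if the hatch opens under the timer (value of joint hatch above 0.1 rad and y of timer in the frame of analyser between -0.061 and 0.061 m).
It fails at once if the popped hatch is pushed back down (value of joint hatch between 0.15 and 1.1 rad and velocity of joint hatch below -0.25 rad/s).
It fails at once if the analyser or its hatch is pressed with more than 40 N (contact force between the arm and analyser above 40 N).
It fails at once if a vial is pushed more than 15 mm or tipped (distance of any of vial_left, vial_right from where it was at the start of the episode above 0.015 m or angle between any of vial_left, vial_right's own z axis and vertical above 0.3 rad).
It also fails if it takes over 38 s, if anything falls off the work surface, if the arm or the gripper's body presses on something with over 40 N, if the wrist force passes 120 N, or if a joint passes its speed limit or range.

## Robot

A 7-joint arm with a two-finger parallel gripper is mounted at the origin on a cart in front of the work surface, level with it; the furniture and walls round the work are solid. World frame = base frame: x ahead of the robot, y to its left, z up, the work surface at z = 0. Lengths are in m, angles in rad, forces in N, time in s.
With the tool pointing down it reaches from about 0.4 to 0.85 m from the base axis. Payload 10.4 kg.
Tool frame: the origin (TCP) lies on the centre line of the jaws, within the pads' length; the fingertips stand 22 mm ahead of it and the grasp point (between the pads) lies 3 mm ahead of it; z points along the fingers, y is the line along which they close (so a half turn about z gives the same grasp; the last joint's range is limited). The gripper opens to 87 mm and grips with 3 to 60 N. Pads are 19 mm wide; open, the fingers measure 117 mm over their backs; the gripper's body (75 mm by 190 mm) begins 51 mm behind the grasp point.
Start: joints at [-1.277, 0.332, -0.065, 1.46, 0.022, 1.35, -0.088], TCP at [0.195, 0.594, 0.218] pointing down, gripper open.
Joint ranges: [-2.6, 2.6], [-0.5, 2.12], [-1.47, 1.34], [0.16, 2.42], [-1.27, 4.41], [0.06, 2.06], [-2.6, 2.6]. Speed limits (rad/s): [2.22, 2.22, 2.79, 2.79, 3.14, 3.14, 3.14].

## Interface

Orientations are given as a unit quaternion [x, y, z, w].
In Python, from bench import r, imaging gives the robot as it stands (r), with the cameras (imaging).
- The arm moves only by the shell command python3 jog.py [FORCE], which reads ROWS from standard input. ROWS is a JSON list of rows, 1 to 12 of them, each an object with the fields pos (a list: dx, dy, dz in m), rz (a turn about the tool's z in rad), finger_gap (the finger opening in m); a field left out counts as zero (the opening has to be given); each row is the pose to reach, as a shift and turn from the pose commanded when the command began, along the tool's axes at that moment; what a row does not reach only later rows make up. A row lasts 1/10 s, in which the tool goes at most 0.05 m and 0.15 rad, less where a joint would pass 70% of its speed; a pose out of reach is approached as far as the arm can. The fingers move at their own pace and stop on an object; FORCE is the grip in N (left out, the last holds). Time passes only in rows, so rows that do not move let the fingers close. It prints the time, the measured TCP pose, the force, the opening and the grip force at its end. Input that does not fit is refused with a message, and nothing moves.
- r.read_state(): the state, without advancing time (a new reading comes with each control period).
- imaging.camera(name): name is "scene" or "top" or "wrist"; returns a dict with "img" (480x640x3 uint8, red, green, blue), "fx", "fy", "cx", "cy" (pixels), "k1" (the pictures are not rectified: a ray, as slopes to the right and down, at radius r is drawn at 1 + k1 r^2 times it, then the intrinsics apply), "pose" (4x4, takes a point from camera to world coordinates). Camera axes: x right, y down, z forward; pixel columns grow to the right and rows downward; lengths in m; the calibration is good to about 2 mm. A picture is of the moment at which its call begins. There is no depth.
- r.close_job(): hands the job in; it is judged then, once.
The state is a dict: "time": time; "joint_positions": joint angles; "joint_vel": joint speeds; "joint_torque": joint torques, N m; "ee_pos": TCP position; "eef_rot": TCP orientation; "ft_force": force on the tool from outside, world axes, zero at the start; "torque": the same for the moment, N m; "width": finger opening in m; "grip_force": force on a finger pad.
Only numpy, scipy, OpenCV 4.12 (cv2) and the standard library are available. Lean on these libraries where they do the work, as an engineer would, in place of code of your own. Each camera call takes 0.05 s, during which the arm holds its last target. There are 200 camera calls.

## Working session

There is one attempt and no reset: what is moved stays moved. The work goes in short steps, Python scripts to look and compute and a shell command to move; the robot and the scene stay as the last step left them, time stands still between calls to the robot, and variables do not carry over. Pictures are saved under pics/ and viewed, at most 10 in all, crops included, and the job is handed in when it is done.

```bash
ls; mkdir -p pics; python3 - <<'E'
from bench import r, imaging
import cv2,numpy as np
for n in("scene","top"):
    c=imaging.camera(n); cv2.imwrite(f"pics/{n}0.png",c["img"][:,:,::-1]); print(n,c["fx"],c["fy"],c["cx"],c["cy"],c["k1"],np.round(c["pose"],3).tolist())
s=r.read_state();print(s["time"],s["ee_pos"],s["eef_rot"],s["width"],s["ft_force"])
E
```

```text
bench.py
jog.py
pics
scene 487.23875052474835 487.23875052474835 321.73930045077157 237.06706811955374 -0.017581569801655646 [[0.869, -0.35, 0.349, 0.203], [-0.494, -0.587, 0.642, -0.484], [-0.019, -0.731, -0.683, 0.686], [0.0, 0.0, 0.0, 1.0]]
top 455.4910281976095 455.4910281976095 320.92210174208634 239.34956191098433 -0.07834364207719768 [[0.028, -0.987, 0.156, 0.376], [-0.999, -0.025, 0.02, 0.089], [-0.016, -0.157, -0.988, 0.9], [0.0, 0.0, 0.0, 1.0]]
0.1 [0.19459974 0.59356282 0.21682636] [ 1.57726478e-01  9.87482634e-01 -6.35453211e-04 -5.26742586e-05] 0.08734573339832667 [ 0.22615116  0.78100379 -0.96135344]
```

View pics/scene0.png

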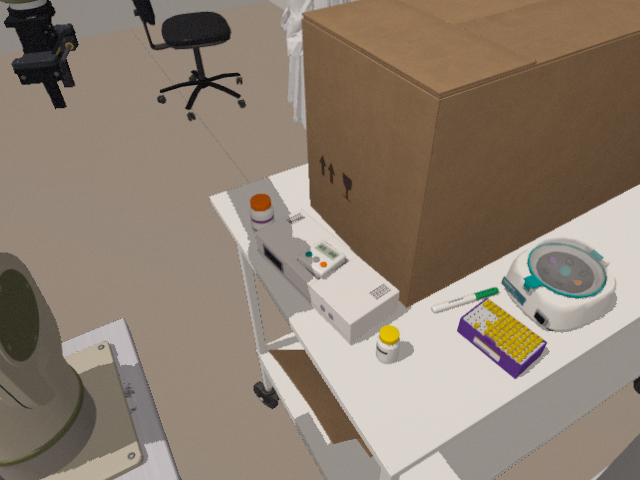

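View pics/top0.png

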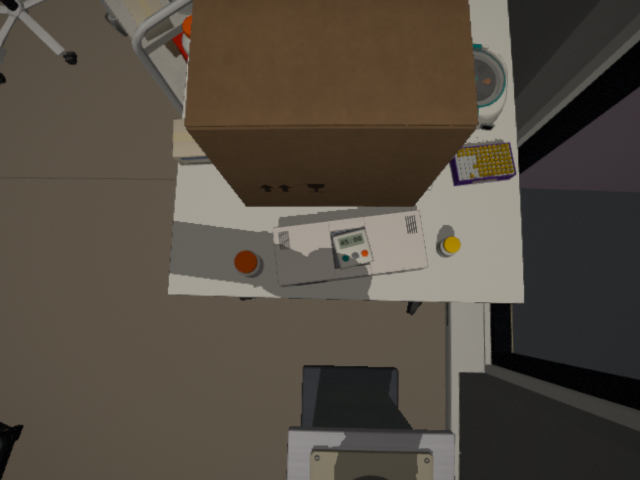

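The scene view shows the analyser in front of a tall carton, with the timer on its hatch. In the top view the analyser spans about (275,228) to (427,265), the timer is at about (352,248), and the vials are at (246,262) and (452,245). I'll enlarge the top view.

```bash
cat > h.py <<'E'
import numpy as np,cv2
def world(c,u,v,z):
    K=np.array([[c["fx"],0,c["cx"]],[0,c["fy"],c["cy"]],[0,0,1]]);D=np.array([c["k1"],0,0,0,0])
    p=cv2.undistortPoints(np.array([[[u,v]]],float),K,D)[0,0]
    T=np.array(c["pose"]);d=T[:3,:3]@np.array([*p,1]);o=T[:3,3]
    return o+d*(z-o[2])/d[2]
E
python3 - <<'E'
import cv2
a=cv2.imread("pics/top0.png")[190:310,220:380+100][:,:]
a=a[:,:]
cv2.imwrite("pics/top_c.png",cv2.resize(a[5:,5:],(800,int(800*115/255)),interpolation=cv2.INTER_CUBIC)); print(a.shape)
E
```

```text
(120, 260, 3)
```

View pics/top_c.png

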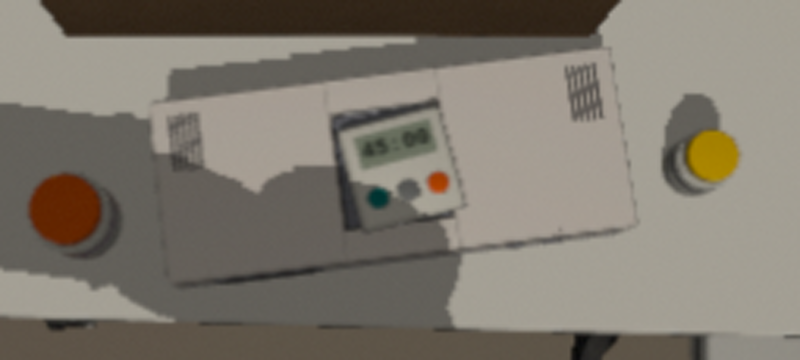

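The crop shows the analyser's top corners at about (152,102), (607,47), (637,222) and (175,285). The timer's top corners are at about (343,122), (437,102), (465,205) and (362,232), turned a little on the hatch. The carton's foot runs along y≈36.

```bash
python3 - <<'E'
from bench import r, imaging
from h import *
c=imaging.camera("top")
s=255/800
P=lambda u,v,z:world(c,225+u*s,195+v*s,z)
A=np.array([P(*p,.06) for p in((152,102),(607,47),(637,222),(175,285))]);print(A.round(3).tolist())
print("edges",[np.linalg.norm(A[i]-A[(i+1)%4]).round(3) for i in range(4)])
ctr=A.mean(0);yv=A[0]-A[1]+A[3]-A[2];yaw=np.arctan2(-yv[0],yv[1]);print("ctr",ctr.round(4),"yaw",yaw)
R=np.array([[np.cos(yaw),-np.sin(yaw)],[np.sin(yaw),np.cos(yaw)]])
T=np.array([P(*p,.0765) for p in((343,122),(437,102),(465,205),(362,232))])
print("tedges",[np.linalg.norm(T[i]-T[(i+1)%4]).round(3) for i in range(4)]);t=T.mean(0);print("timer",t,"in an",((t-ctr)[:2]@R).round(4));print(((T-ctr)[:,:2]@R).round(3).tolist())
print("hatch edges y", [((P(*p,.06)-ctr)[:2]@R).round(3).tolist() for p in((328,83),(346,255),(436,70),(460,250))])
for n,p,z in(("vl",(66,209),.08),("vr",(712,156),.062)):
    q=P(*p,z);print(n,q,((q-ctr)[:2]@R).round(3))
print("box",P(65,36,0),P(590,36,0))
st=r.read_state();x,y,z,w=st["eef_rot"]
from scipy.spatial.transform import Rotation as Ro
print(Ro.from_quat(st["eef_rot"]).as_matrix().round(3),st["ee_pos"])
E
```

```text
[[0.529, 0.196, 0.06], [0.569, -0.077, 0.06], [0.464, -0.094, 0.06], [0.42, 0.177, 0.06]]
edges [np.float64(0.275), np.float64(0.107), np.float64(0.275), np.float64(0.11)]
ctr [0.4954 0.0506 0.06  ] yaw 0.15413304936876437
tedges [np.float64(0.056), np.float64(0.063), np.float64(0.062), np.float64(0.065)]
timer [0.49213473 0.04643763 0.0765    ] in an [-0.0039 -0.0036]
[[0.026, 0.027], [0.03, -0.029], [-0.032, -0.037], [-0.04, 0.025]]
hatch edges y [[0.053, 0.032], [-0.05, 0.035], [0.053, -0.033], [-0.056, -0.032]]
vl [0.46092677 0.24026346 0.08      ] [-0.005  0.193]
vr [ 0.50411789 -0.13850531  0.062     ] [-0.02  -0.188]
box [5.81771196e-01 2.61739881e-01 1.11022302e-16] [ 0.58995435 -0.07761401  0.        ]
[[-0.95   0.311 -0.   ]
 [ 0.311  0.95  -0.001]
 [-0.    -0.001 -1.   ]] [0.19460059 0.59363864 0.21695769]
```

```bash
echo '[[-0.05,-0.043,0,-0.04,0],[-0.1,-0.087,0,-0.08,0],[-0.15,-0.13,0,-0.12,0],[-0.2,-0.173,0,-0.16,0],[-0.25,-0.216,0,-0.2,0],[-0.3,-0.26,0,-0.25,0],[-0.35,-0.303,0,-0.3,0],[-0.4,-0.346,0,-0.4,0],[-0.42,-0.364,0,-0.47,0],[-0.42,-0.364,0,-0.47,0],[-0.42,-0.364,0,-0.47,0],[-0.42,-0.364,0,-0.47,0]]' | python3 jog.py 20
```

```text
refused: ROWS must be a list of objects, one for each row. Nothing was moved.
```

The call was refused and nothing moved: it wants a list of objects, one for each row. Same move again in that form.

```bash
echo '[{"pos":[-0.05,-0.043,0],"rz":-0.04,"finger_gap":0},{"pos":[-0.1,-0.087,0],"rz":-0.08,"finger_gap":0},{"pos":[-0.15,-0.13,0],"rz":-0.12,"finger_gap":0},{"pos":[-0.2,-0.173,0],"rz":-0.16,"finger_gap":0},{"pos":[-0.25,-0.216,0],"rz":-0.2,"finger_gap":0},{"pos":[-0.3,-0.26,0],"rz":-0.25,"finger_gap":0},{"pos":[-0.35,-0.303,0],"rz":-0.3,"finger_gap":0},{"pos":[-0.4,-0.346,0],"rz":-0.4,"finger_gap":0},{"pos":[-0.42,-0.364,0],"rz":-0.47,"finger_gap":0},{"pos":[-0.42,-0.364,0],"rz":-0.47,"finger_gap":0},{"pos":[-0.42,-0.364,0],"rz":-0.47,"finger_gap":0},{"pos":[-0.42,-0.364,0],"rz":-0.47,"finger_gap":0}]' | python3 jog.py 20
cat > st.py <<'E'
from bench import r, imaging
from h import *
from scipy.spatial.transform import Rotation as Ro
C=np.array([.4954,.0506]);yaw=.154
R=np.array([[np.cos(yaw),-np.sin(yaw)],[np.sin(yaw),np.cos(yaw)]])
def st():
    s=r.read_state();M=Ro.from_quat(s["eef_rot"]).as_matrix();p=np.array(s["ee_pos"])
    print("t",round(s["time"],2),"p",p.round(4),"in an",((p[:2]-C)@R).round(4),"toolx",((M[:2,0])@R).round(3),"tooly",(M[:2,1]@R).round(3),"zdir",M[:,2].round(3),"F",np.round(s["ft_force"],1),"w",round(s["width"],4))
E
python3 -c "
from st import *
st()"
```

```text
time: 1.35
ee_pos: [0.4826, 0.1108, 0.2177]
eef_rot: [-0.072, 0.997, -0.001, 0.0]
ft_force: [-0.5, 0.2, 1.0]
width: 0.003
grip_force: 0.0
t 1.35 p [0.4826 0.1108 0.2177] in an [-0.0034  0.0615] toolx [-1.     0.009] tooly [0.009 1.   ] zdir [ 0.001 -0.001 -1.   ] F [-0.5  0.2  1. ] w 0.003
```

```bash
python3 - <<'E'
from st import *
c=imaging.camera("wrist");cv2.imwrite("pics/w1.png",c["img"][:,:,::-1]);st();print(np.round(c["pose"],3).tolist())
E
```

```text
t 1.4 p [0.4819 0.1131 0.2175] in an [-0.0038  0.0638] toolx [-1.     0.007] tooly [0.007 1.   ] zdir [ 0.    -0.001 -1.   ] F [-1.  -0.2  0.1] w 0.002
[[-0.144, 0.958, 0.248, 0.416], [0.99, 0.14, 0.035, 0.102], [-0.001, 0.25, -0.968, 0.384], [0.0, 0.0, 0.0, 1.0]]
```

View pics/w1.png

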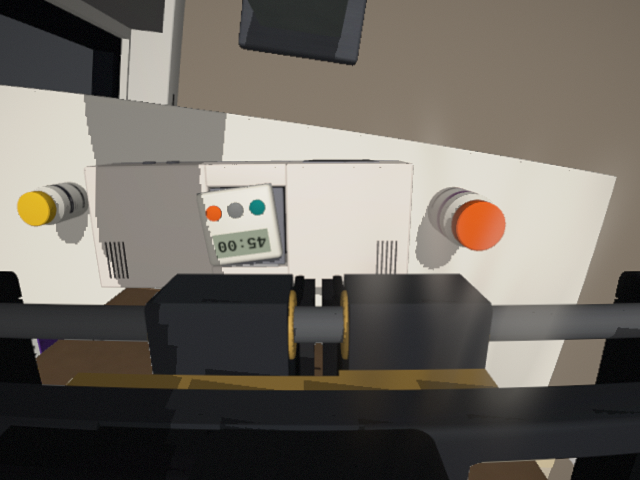

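The wrist view shows the front at the top. The analyser's front corners are at about (87,166) and (412,163), with the rear-left corner near (102,287). The hatch sides are at x≈206 and 287, and the timer's top corners are at about (200,192), (272,183), (285,257) and (217,266).

```bash
python3 - <<'E'
from st import *
c=imaging.camera("wrist")
L=lambda u,v,z:((world(c,u,v,z)[:2]-C)@R).round(4).tolist()
print("an",[L(u,v,.06) for u,v in((87,166),(412,163),(408,283),(102,287))])
print("timer",[L(u,v,.076) for u,v in((200,192),(272,183),(285,257),(217,266))])
print("hatch",[L(u,v,.06) for u,v in((207,164),(287,164),(287,187))])
st()
E
```

```text
an [[-0.0554, -0.1304], [-0.0544, 0.1426], [0.0508, 0.1444], [0.0534, -0.133]]
timer [[-0.0337, -0.0297], [-0.0402, 0.0283], [0.0209, 0.037], [0.0285, -0.0204]]
hatch [[-0.0549, -0.027], [-0.0541, 0.0394], [-0.0352, 0.0389]]
t 1.45 p [0.4808 0.1157 0.2174] in an [-0.0044  0.0665] toolx [-1.     0.004] tooly [0.004 1.   ] zdir [-0. -0. -1.] F [-0.5  0.3 -0. ] w 0.0008
```

```bash
echo '[{"pos":[0,0,0.04],"finger_gap":0},{"pos":[0,0,0.08],"finger_gap":0},{"pos":[0,0,0.11],"finger_gap":0},{"pos":[0,0,0.12],"finger_gap":0},{"pos":[0,0,0.13],"finger_gap":0},{"pos":[0,0,0.13],"finger_gap":0},{"pos":[0,0,0.13],"finger_gap":0},{"pos":[0,0,0.13],"finger_gap":0}]' | python3 jog.py
python3 - <<'E'
from st import *
st();c=imaging.camera("wrist");cv2.imwrite("pics/w2.png",c["img"][:,:,::-1])
E
```

```text
time: 2.25
ee_pos: [0.4812, 0.1176, 0.0888]
eef_rot: [-0.077, 0.997, 0.0, 0.001]
ft_force: [-1.1, 0.8, -0.2]
width: 0.0005
grip_force: 0.0
t 2.25 p [0.4812 0.1176 0.0888] in an [-0.0038  0.0684] toolx [-1.     0.001] tooly [0.001 1.   ] zdir [ 0.002  0.001 -1.   ] F [-1.1  0.8 -0.2] w 0.0005
```

View pics/w2.png

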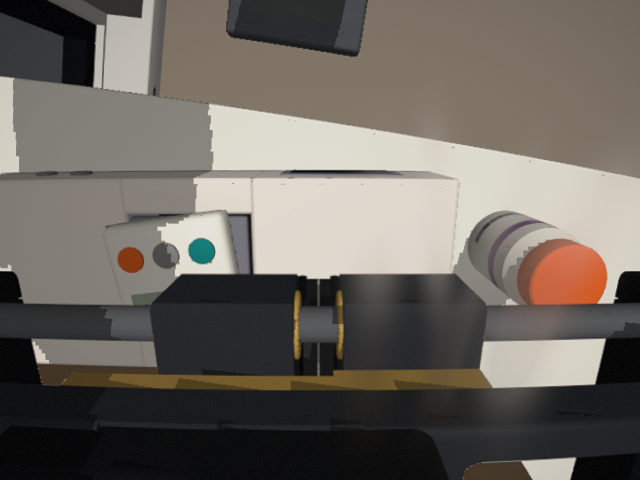

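The tips are left of the timer with the way clear. The hatch seams meet the front edge at about (122,178) and (252,178), the analyser's left front corner is at (458,180), and the timer's left edge runs from (227,211) to (238,270).

```bash
python3 - <<'E'
from st import *
c=imaging.camera("wrist")
L=lambda u,v,z:((world(c,u,v,z)[:2]-C)@R).round(4).tolist()
print([L(u,v,.06) for u,v in((122,180),(252,180),(458,181),(251,213),(251,272))],[L(u,v,.076) for u,v in((107,227),(227,211),(239,272))])
st()
E
```

```text
[[-0.0535, -0.0307], [-0.0529, 0.036], [-0.0526, 0.1399], [-0.0361, 0.0348], [-0.0043, 0.0334]] [[-0.0325, -0.0328], [-0.04, 0.0263], [-0.0098, 0.0304]]
t 2.35 p [0.481  0.1175 0.0885] in an [-0.004   0.0683] toolx [-1.     0.001] tooly [0.001 1.   ] zdir [ 0.001  0.001 -1.   ] F [-0.7 -0.1 -0.8] w 0.0001
```

```bash
echo '[{"pos":[0,-0.012,0],"finger_gap":0},{"pos":[0,-0.022,0],"finger_gap":0},{"pos":[0,-0.03,0],"finger_gap":0},{"pos":[0,-0.038,0],"finger_gap":0},{"pos":[0,-0.046,0],"finger_gap":0},{"pos":[0,-0.054,0],"finger_gap":0},{"pos":[0,-0.062,0],"finger_gap":0},{"pos":[0,-0.07,0],"finger_gap":0},{"pos":[0,-0.07,0],"finger_gap":0}]' | python3 jog.py; echo '[{"pos":[0,-0.008,0],"finger_gap":0},{"pos":[0,-0.016,0],"finger_gap":0},{"pos":[0,-0.024,0],"finger_gap":0},{"pos":[0,-0.03,0],"finger_gap":0},{"pos":[0,-0.035,0],"finger_gap":0},{"pos":[0,-0.038,0],"finger_gap":0},{"pos":[0,-0.04,0],"finger_gap":0},{"pos":[0,-0.04,0],"finger_gap":0},{"pos":[0,-0.04,0],"finger_gap":0},{"pos":[0,-0.04,0],"finger_gap":0}]' | python3 jog.py
python3 - <<'E'
from st import *
st();c=imaging.camera("top");cv2.imwrite("pics/t3.png",cv2.resize(c["img"][195:310,225:480,::-1],(800,361),interpolation=cv2.INTER_CUBIC))
c=imaging.camera("wrist");cv2.imwrite("pics/w3.png",c["img"][:,:,::-1])
E
```

```text
time: 3.25
ee_pos: [0.4912, 0.0467, 0.0875]
eef_rot: [-0.076, 0.997, -0.0, 0.0]
ft_force: [-0.1, 0.6, 0.1]
width: 0.0006
grip_force: 0.0
time: 4.25
ee_pos: [0.4972, 0.0088, 0.0875]
eef_rot: [-0.077, 0.997, 0.0, -0.0]
ft_force: [-0.2, 0.2, 0.8]
width: 0.0005
grip_force: 0.0
t 4.25 p [0.4972 0.0088 0.0875] in an [-0.0047 -0.0416] toolx [-1.  0.] tooly [0. 1.] zdir [-0.  0. -1.] F [-0.2  0.2  0.8] w 0.0005
```

View pics/w3.png

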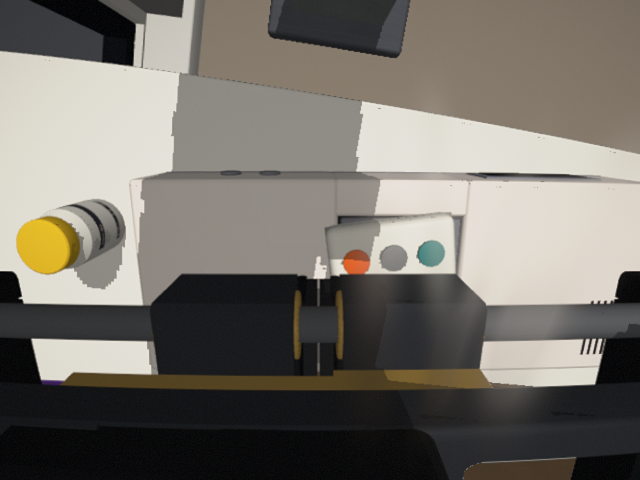

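```bash
python3 - <<'E'
from st import *
c=imaging.camera("wrist");s=r.read_state();M=Ro.from_quat(s["eef_rot"]).as_matrix();p=np.array(s["ee_pos"])
K=np.array([[c["fx"],0,c["cx"]],[0,c["fy"],c["cy"]],[0,0,1]]);T=np.linalg.inv(c["pose"])
for d in(0,.003,.022):
    q=p+M[:,2]*d;print(d,q.round(4),cv2.projectPoints(q[None],cv2.Rodrigues(T[:3,:3])[0],T[:3,3],K,np.array([c["k1"],0,0,0]))[0].ravel())
L=lambda u,v,z:((world(c,u,v,z)[:2]-C)@R).round(4).tolist()
print("timer",[L(u,v,.076) for u,v in((328,228),(450,213),(461,272))], "end",L(132,181,.06))
E
```

```text
0 [0.4972 0.0087 0.0875] [316.38591514 293.16344175]
0.003 [0.4972 0.0087 0.0845] [316.40626645 290.75057059]
0.022 [0.4972 0.0087 0.0655] [316.52164186 277.08661779]
timer [[-0.0328, -0.0362], [-0.0401, 0.0211], [-0.0108, 0.0291]] end [-0.0539, -0.1351]
```

View pics/t3.png

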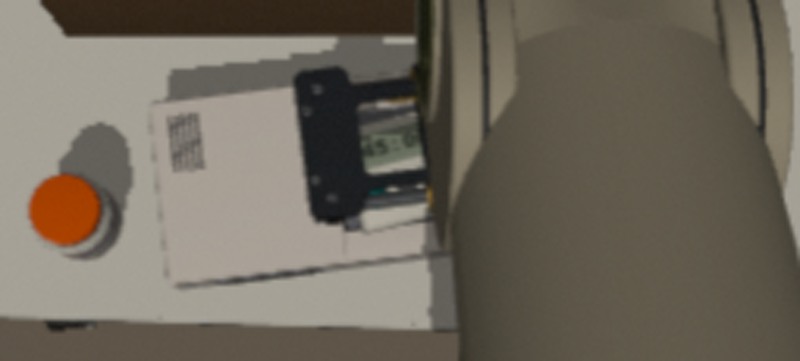

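The timer has not moved, although the tips went right across it with no force. I'll enlarge the wrist view around the tips.

```bash
python3 - <<'E'
import cv2,numpy as np
f=lambda n:cv2.resize(cv2.imread(n)[240:310,260:380],(480,280),interpolation=cv2.INTER_CUBIC)
g=lambda a:np.clip(255*(a/255.)**.5,0,255).astype('uint8')
cv2.imwrite("pics/cc.png",g(np.vstack([f("pics/w2.png"),f("pics/w3.png")])))
E
```

```text
(no output)
```

View pics/cc.png

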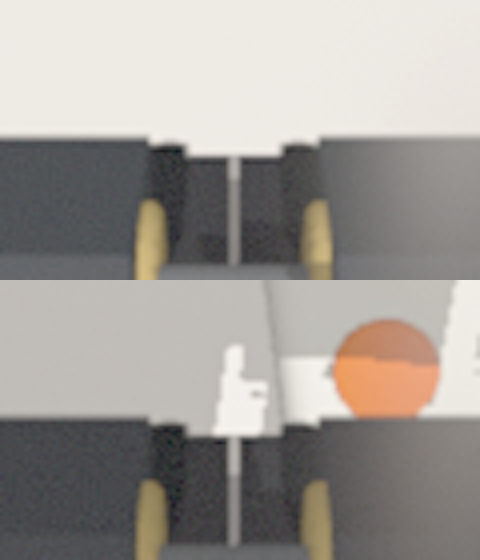

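The tips cleared the 18 mm timer, so with the fingers closed they must sit less than 22 mm ahead of the TCP. I'll move right onto the plain top and feel down for the surface in small steps, then push to the left.

```bash
echo '[{"pos":[0,-0.02,0],"finger_gap":0},{"pos":[0,-0.036,0],"finger_gap":0},{"pos":[0,-0.036,0],"finger_gap":0},{"pos":[0,-0.036,0.003],"finger_gap":0},{"pos":[0,-0.036,0.003],"finger_gap":0},{"pos":[0,-0.036,0.003],"finger_gap":0}]' | python3 jog.py | grep -E "pos|force"; echo '[{"pos":[0,0,0.002],"finger_gap":0},{"pos":[0,0,0.002],"finger_gap":0},{"pos":[0,0,0.002],"finger_gap":0}]' | python3 jog.py| grep -E "pos|force";echo '[{"pos":[0,0,0.001],"finger_gap":0},{"pos":[0,0,0.001],"finger_gap":0},{"pos":[0,0,0.001],"finger_gap":0}]' | python3 jog.py| grep -E "pos|force"; python3 -c "
from st import *
st()"
```

```text
ee_pos: [0.5025, -0.0261, 0.0843]
ft_force: [0.2, 0.1, 0.4]
grip_force: 0.0
ee_pos: [0.5026, -0.0269, 0.0825]
ft_force: [-0.1, -0.6, -0.1]
grip_force: 0.0
ee_pos: [0.5026, -0.0271, 0.0815]
ft_force: [0.6, 0.6, -0.2]
grip_force: 0.0
t 5.6 p [ 0.5026 -0.0271  0.0815] in an [-0.0048 -0.0778] toolx [-1.     0.001] tooly [0.001 1.   ] zdir [-0.  0. -1.] F [ 0.6  0.6 -0.2] w 0.0003
```

```bash
for i in 1; do echo '[{"pos":[0,0,0.002],"finger_gap":0},{"pos":[0,0,0.002],"finger_gap":0},{"pos":[0,0,0.002],"finger_gap":0}]' | python3 jog.py| grep -E "pos|ft"; done; echo '[{"pos":[0,0,0.002],"finger_gap":0},{"pos":[0,0,0.002],"finger_gap":0},{"pos":[0,0,0.002],"finger_gap":0}]' | python3 jog.py| grep -E "pos|ft"; python3 -c "
from st import *
st()"
```

```text
ee_pos: [0.5026, -0.0271, 0.0794]
ft_force: [0.7, -0.4, -0.1]
ee_pos: [0.5026, -0.0271, 0.0775]
ft_force: [0.4, -0.3, -0.2]
t 6.2 p [ 0.5026 -0.0271  0.0775] in an [-0.0048 -0.0779] toolx [-1.     0.001] tooly [0.001 1.   ] zdir [-0.  0. -1.] F [ 0.4 -0.3 -0.2] w 0.0006
```

```bash
echo '[{"pos":[0,0,0.001],"finger_gap":0},{"pos":[0,0,0.001],"finger_gap":0},{"pos":[0,0,0.001],"finger_gap":0}]' | python3 jog.py| grep -E "pos|ft";  python3 -c "
from st import *
st()"
```

```text
ee_pos: [0.5027, -0.027, 0.0765]
ft_force: [0.3, -0.3, 0.3]
t 6.5 p [ 0.5027 -0.027   0.0765] in an [-0.0047 -0.0778] toolx [-1.     0.001] tooly [0.001 1.   ] zdir [ 0.  0. -1.] F [ 0.3 -0.3  0.3] w 0.0008
```

```bash
echo '[{"pos":[0,0,0.001],"finger_gap":0},{"pos":[0,0,0.002],"finger_gap":0},{"pos":[0,0,0.002],"finger_gap":0},{"pos":[0,0,0.002],"finger_gap":0}]' | python3 jog.py| grep -E "pos|ft"
```

```text
ee_pos: [0.5026, -0.0271, 0.0745]
ft_force: [0.1, -0.0, -0.5]
```

```bash
echo '[{"pos":[0,0,0.001],"finger_gap":0},{"pos":[0,0,0.002],"finger_gap":0},{"pos":[0,0,0.002],"finger_gap":0},{"pos":[0,0,0.002],"finger_gap":0}]' | python3 jog.py| grep -E "pos|ft"
```

```text
ee_pos: [0.5027, -0.0271, 0.0725]
ft_force: [-0.0, -0.6, -0.0]
```

```bash
python3 - <<'E'
from st import *
st();c=imaging.camera("wrist");cv2.imwrite("pics/w4.png",c["img"][150:390,180:500,::-1])
E
```

```text
t 7.3 p [ 0.5027 -0.0271  0.0725] in an [-0.0047 -0.0779] toolx [-1.     0.001] tooly [0.001 1.   ] zdir [-0.  0. -1.] F [-0.  -0.6 -0. ] w 0.0007
```

View pics/w4.png

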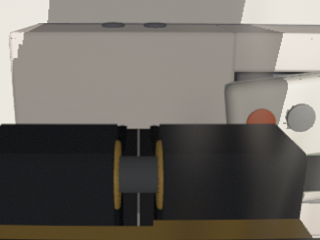

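The timer's right edge is at about x=228 in the crop, and the tips are over the plain top, still clear of it. I'll keep feeling down.

```bash
echo '[{"pos":[0,0,0.001],"finger_gap":0},{"pos":[0,0,0.002],"finger_gap":0},{"pos":[0,0,0.002],"finger_gap":0},{"pos":[0,0,0.002],"finger_gap":0}]' | python3 jog.py| grep -E "pos|ft"
```

```text
ee_pos: [0.5027, -0.0271, 0.0705]
ft_force: [-0.6, -0.3, 0.1]
```

```bash
echo '[{"pos":[0,0,0.001],"finger_gap":0},{"pos":[0,0,0.001],"finger_gap":0},{"pos":[0,0,0.001],"finger_gap":0}]' | python3 jog.py| grep -E "pos|ft"
```

```text
ee_pos: [0.5026, -0.0271, 0.0695]
ft_force: [0.0, -0.3, 0.2]
```

```bash
echo '[{"pos":[0,0,0.001],"finger_gap":0},{"pos":[0,0,0.001],"finger_gap":0},{"pos":[0,0,0.001],"finger_gap":0}]' | python3 jog.py| grep -E "pos|ft"
```

```text
ee_pos: [0.5027, -0.0271, 0.0685]
ft_force: [0.6, -0.2, -0.5]
```

```bash
echo '[{"pos":[0,0.01,0],"finger_gap":0},{"pos":[0,0.018,0],"finger_gap":0},{"pos":[0,0.026,0],"finger_gap":0},{"pos":[0,0.034,0],"finger_gap":0},{"pos":[0,0.042,0],"finger_gap":0},{"pos":[0,0.05,0],"finger_gap":0},{"pos":[0,0.058,0],"finger_gap":0},{"pos":[0,0.065,0],"finger_gap":0},{"pos":[0,0.065,0],"finger_gap":0},{"pos":[0,0.065,0],"finger_gap":0}]' | python3 jog.py| grep -E "pos|ft"
python3 - <<'E'
from st import *
st();c=imaging.camera("wrist");cv2.imwrite("pics/w5.png",c["img"][150:390,100:500,::-1])
E
```

```text
ee_pos: [0.4928, 0.0372, 0.0685]
ft_force: [-0.9, -0.2, -0.4]
t 9.35 p [0.4928 0.0372 0.0685] in an [-0.0047 -0.0129] toolx [-1.     0.001] tooly [0.001 1.   ] zdir [ 0.  0. -1.] F [-0.9 -0.2 -0.4] w 0.0002
```

View pics/w5.png

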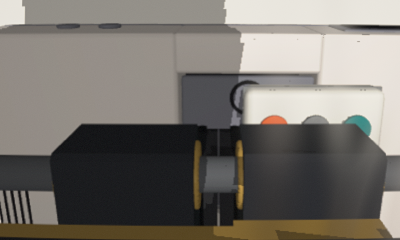

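The timer is sliding now. Its right edge is at about crop x=245 (full 345), it has squared up, and it lies against the fingers. The hatch and its ring are coming into view.

```bash
python3 - <<'E'
from st import *
c=imaging.camera("wrist")
L=lambda u,v,z:((world(c,u,v,z)[:2]-C)@R).round(4).tolist()
print("timer",[L(u,v,.076) for u,v in((345,240),(348,272),(481,238))],"hatch",[L(u,v,.06) for u,v in((277,180),(421,180),(281,222))],"ring",L(346,247,.061))
E
```

```text
timer [[-0.0318, -0.001], [-0.0175, 0.0005], [-0.0326, 0.0575]] hatch [[-0.0556, -0.0308], [-0.0556, 0.0341], [-0.0363, -0.0295]] ring [-0.0246, 0.0006]
```

```bash
echo '[{"pos":[0,0.006,0],"finger_gap":0},{"pos":[0,0.013,0],"finger_gap":0},{"pos":[0,0.02,0],"finger_gap":0},{"pos":[0,0.027,0],"finger_gap":0},{"pos":[0,0.034,0],"finger_gap":0},{"pos":[0,0.041,0],"finger_gap":0},{"pos":[0,0.047,0],"finger_gap":0},{"pos":[0,0.052,0],"finger_gap":0},{"pos":[0,0.056,0],"finger_gap":0},{"pos":[0,0.058,0],"finger_gap":0},{"pos":[0,0.058,0],"finger_gap":0},{"pos":[0,0.058,0],"finger_gap":0}]' | python3 jog.py| grep -E "pos|ft"
echo '[{"pos":[0,-0.01,0],"finger_gap":0},{"pos":[0,-0.03,0],"finger_gap":0},{"pos":[0,-0.044,0],"finger_gap":0},{"pos":[0,-0.044,-0.02],"finger_gap":0},{"pos":[0.02,-0.044,-0.03],"finger_gap":0},{"pos":[0.02,-0.044,-0.03],"finger_gap":0},{"pos":[0.02,-0.044,-0.03],"finger_gap":0}]' | python3 jog.py| grep -E "pos|ft"
python3 - <<'E'
from st import *
st();c=imaging.camera("wrist");cv2.imwrite("pics/w6.png",c["img"][:,:,::-1])
E
```

```text
ee_pos: [0.4839, 0.0943, 0.0685]
ft_force: [-0.9, -0.8, -0.9]
ee_pos: [0.4711, 0.0475, 0.0986]
ft_force: [-0.7, 0.1, -0.4]
t 11.35 p [0.4711 0.0475 0.0986] in an [-0.0245  0.0007] toolx [-1.     0.001] tooly [0.001 1.   ] zdir [ 0.001  0.001 -1.   ] F [-0.7  0.1 -0.4] w 0.0005
```

View pics/w6.png

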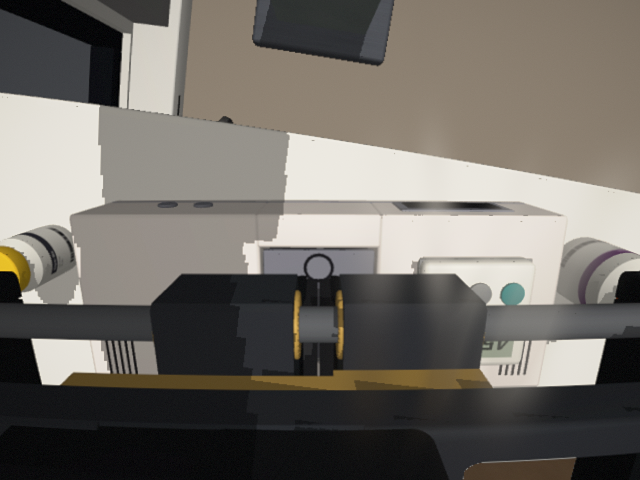

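The timer is flat at about u=418–532, left of the left seam (u=380), and the ring at (319,267) lines up with the finger midline. That was my 11th picture, so I have gone one over the limit and will use numbers only from here.

```bash
python3 - <<'E'
from st import *
c=imaging.camera("wrist")
L=lambda u,v,z:((world(c,u,v,z)[:2]-C)@R).round(4).tolist()
print("timer",[L(u,v,.076) for u,v in((419,262),(532,262))],"hatch",[L(u,v,.06) for u,v in((259,214),(379,214),(262,248),(376,248))],"ring",L(319,267,.061))
E
echo '[{"pos":[0,0,0.015],"finger_gap":0},{"pos":[0,0,0.026],"finger_gap":0},{"pos":[0,0,0.03],"finger_gap":0},{"pos":[0,0,0.03],"finger_gap":0},{"pos":[0,0,0.03],"finger_gap":0}]' | python3 jog.py| grep -E "pos|ft"
```

```text
timer [[-0.0323, 0.0534], [-0.032, 0.1134]] hatch [[-0.0544, -0.0301], [-0.0544, 0.0344], [-0.0355, -0.0292], [-0.0354, 0.0334]] ring [-0.0248, 0.0021]
ee_pos: [0.471, 0.0479, 0.0687]
ft_force: [-0.2, -0.9, -0.3]
```

```bash
echo '[{"pos":[0,0,0.001],"finger_gap":0},{"pos":[0,0,0.002],"finger_gap":0},{"pos":[0,0,0.002],"finger_gap":0}]' | python3 jog.py| grep -E "pos|ft"
```

```text
ee_pos: [0.4709, 0.048, 0.0666]
ft_force: [0.0, -0.4, -1.3]
```

```bash
echo '[{"pos":[0,0,0.001],"finger_gap":0},{"pos":[0,0,0.002],"finger_gap":0},{"pos":[0,0,0.002],"finger_gap":0}]' | python3 jog.py| grep -E "pos|ft"
```

```text
ee_pos: [0.4708, 0.0479, 0.0644]
ft_force: [-0.2, 0.1, -0.4]
```

```bash
echo '[{"pos":[0,0,0.001],"finger_gap":0},{"pos":[0,0,0.0015],"finger_gap":0},{"pos":[0,0,0.0015],"finger_gap":0}]' | python3 jog.py| grep -E "pos|ft"
```

```text
ee_pos: [0.4708, 0.0479, 0.0629]
ft_force: [-0.2, -0.2, 0.1]
```

```bash
echo '[{"pos":[0,0,0.001],"finger_gap":0},{"pos":[0,0,0.0015],"finger_gap":0},{"pos":[0,0,0.0015],"finger_gap":0}]' | python3 jog.py| grep -E "pos|ft"
```

```text
ee_pos: [0.4708, 0.0479, 0.0614]
ft_force: [0.3, -0.1, 0.1]
```

```bash
echo '[{"pos":[0,0,0.001],"finger_gap":0},{"pos":[0,0,0.0015],"finger_gap":0},{"pos":[0,0,0.0015],"finger_gap":0}]' | python3 jog.py| grep -E "pos|ft"
```

```text
ee_pos: [0.4708, 0.0479, 0.06]
ft_force: [0.4, 0.3, -0.1]
```

```bash
python3 -c "
from st import *
s=r.read_state();print(np.round(s['joint_torque'],2),np.round(s['torque'],2),s['width'])"; echo '[{"pos":[0,0,0.001],"finger_gap":0},{"pos":[0,0,0.001],"finger_gap":0},{"pos":[0,0,0.001],"finger_gap":0}]' | python3 jog.py| grep -E "pos|ft"; python3 -c "
from st import *
s=r.read_state();print(np.round(s['joint_torque'],2),np.round(s['torque'],2))"
```

```text
[ 0.000e+00 -3.938e+01  2.680e+00 -3.232e+01  4.000e-02  5.000e-02
  1.000e-02] [ 0.06 -0.03  0.02] 5.46828414867863e-05
ee_pos: [0.4708, 0.048, 0.059]
ft_force: [-0.3, 0.4, 0.9]
[ -0.   -39.42   2.7  -32.24   0.04   0.07   0.  ] [ 0.02 -0.02  0.  ]
```

```bash
echo '[{"pos":[0,0,0.001],"finger_gap":0},{"pos":[0,0,0.001],"finger_gap":0},{"pos":[0,0,0.001],"finger_gap":0}]' | python3 jog.py| grep -E "pos|ft"; python3 -c "
from st import *
s=r.read_state();print(np.round(s['joint_torque'],2),np.round(s['torque'],2))"
```

```text
ee_pos: [0.4708, 0.048, 0.058]
ft_force: [0.6, -0.4, 0.2]
[ -0.   -39.49   2.72 -32.19   0.04   0.07   0.  ] [ 0.06  0.02 -0.02]
```

```bash
python3 - <<'E'
from st import *
c=imaging.camera("wrist");a=cv2.imread("pics/w6.png");b=c["img"][:,:,::-1];cv2.imwrite("pics/w7.png",b)
# predict pixels of hatch front corner/ring and sample rows through the hatch front edge
K=np.array([[c["fx"],0,c["cx"]],[0,c["fy"],c["cy"]],[0,0,1]]);T=np.linalg.inv(c["pose"])
def px(x,y,z):
    q=np.array([*(C+R@np.array([x,y])),z]);return cv2.projectPoints(q[None],cv2.Rodrigues(T[:3,:3])[0],T[:3,3],K,np.array([c["k1"],0,0,0]))[0].ravel().round(1)
print("front top edge",px(-.0545,.002,.06),"hatch edge",px(-.0355,.002,.06),"ring",px(-.0248,.002,.061),"ring sunk",px(-.0248,.002,.0575))
u=int(px(-.0355,.02,.06)[0])
for uu in(int(px(-.0355,.002,.06)[0]),u): print(uu,b[150:300:2,uu].mean(1).astype(int).tolist())
st()
E
```

```text
front top edge [318.3 230.9] hatch edge [318.4 272.3] ring [318.4 295.4] ring sunk [318.4 292.5]
318 [231, 231, 232, 232, 231, 231, 231, 232, 232, 232, 232, 232, 232, 231, 232, 232, 232, 232, 232, 232, 232, 232, 232, 232, 232, 232, 233, 232, 232, 232, 213, 142, 150, 158, 159, 159, 159, 160, 159, 159, 168, 224, 231, 231, 232, 231, 231, 231, 230, 230, 230, 230, 230, 229, 230, 230, 229, 228, 228, 225, 178, 97, 96, 131, 105, 25, 36, 52, 51, 52, 54, 53, 53, 53, 49]
358 [231, 231, 231, 231, 231, 231, 231, 231, 231, 231, 231, 231, 231, 231, 231, 231, 231, 231, 231, 231, 232, 232, 231, 231, 231, 231, 231, 232, 231, 232, 219, 148, 152, 163, 163, 163, 163, 164, 164, 164, 168, 221, 231, 230, 230, 230, 230, 229, 228, 228, 228, 228, 228, 227, 227, 226, 226, 225, 225, 223, 184, 79, 79, 71, 69, 70, 69, 68, 66, 66, 64, 63, 63, 61, 59]
t 14.1 p [0.4708 0.0479 0.058 ] in an [-0.0247  0.0011] toolx [-1.     0.001] tooly [0.001 1.   ] zdir [-0.  0. -1.] F [-0.1 -0.1 -0.7] w 0.0001
```

```bash
echo '[{"pos":[0,0,0.001],"finger_gap":0},{"pos":[0,0,0.001],"finger_gap":0},{"pos":[0,0,0.001],"finger_gap":0}]' | python3 jog.py| grep -E "pos|ft"
```

```text
ee_pos: [0.4708, 0.0479, 0.057]
ft_force: [0.7, 0.5, -0.2]
```

```bash
echo '[{"pos":[0,0,0.001],"finger_gap":0},{"pos":[0,0,0.001],"finger_gap":0},{"pos":[0,0,0.001],"finger_gap":0}]' | python3 jog.py| grep -E "pos|ft"
```

```text
ee_pos: [0.471, 0.048, 0.0561]
ft_force: [-0.7, 0.2, 2.4]
```

```bash
echo '[{"pos":[0,0,0.001],"finger_gap":0},{"pos":[0,0,0.001],"finger_gap":0},{"pos":[0,0,0.001],"finger_gap":0}]' | python3 jog.py| grep -E "pos|ft"
```

```text
ee_pos: [0.4709, 0.048, 0.0552]
ft_force: [-1.4, -0.5, 4.4]
```

```bash
echo '[{"pos":[0,0,0.001],"finger_gap":0},{"pos":[0,0,0.001],"finger_gap":0},{"pos":[0,0,0.001],"finger_gap":0}]' | python3 jog.py| grep -E "pos|ft"
```

```text
ee_pos: [0.4709, 0.0479, 0.0541]
ft_force: [-1.7, 1.1, 4.5]
```

```bash
echo '[{"pos":[0,0,0.001],"finger_gap":0},{"pos":[0,0,0.001],"finger_gap":0},{"pos":[0,0,0.001],"finger_gap":0}]' | python3 jog.py| grep -E "pos|ft"
```

```text
ee_pos: [0.4709, 0.048, 0.0532]
ft_force: [-1.5, -1.2, 5.0]
```

```bash
echo '[{"pos":[0,0,0.001],"finger_gap":0},{"pos":[0,0,0.001],"finger_gap":0},{"pos":[0,0,0.001],"finger_gap":0}]' | python3 jog.py| grep -E "pos|ft"; python3 -c "
from st import *
st()"
```

```text
ee_pos: [0.4709, 0.0479, 0.0521]
ft_force: [-1.9, -0.2, 5.1]
t 15.9 p [0.4709 0.0479 0.0521] in an [-0.0246  0.0011] toolx [-1.     0.001] tooly [0.001 1.   ] zdir [ 0.  0. -1.] F [-1.9 -0.2  5.1] w 0.0005
```

```bash
echo '[{"pos":[0,0,0.001],"finger_gap":0},{"pos":[0,0,0.001],"finger_gap":0}]' | python3 jog.py| grep -E "pos|ft"; echo '[{"pos":[0,0,-0.02],"finger_gap":0},{"pos":[0.02,0,-0.055],"finger_gap":0},{"pos":[0.05,0,-0.09],"finger_gap":0},{"pos":[0.08,0,-0.13],"finger_gap":0},{"pos":[0.08,0,-0.16],"finger_gap":0},{"pos":[0.08,0,-0.16],"finger_gap":0},{"pos":[0.08,0,-0.16],"finger_gap":0},{"pos":[0.08,0,-0.16],"finger_gap":0},{"pos":[0.08,0,-0.16],"finger_gap":0},{"pos":[0.08,0,-0.16],"finger_gap":0},{"pos":[0.08,0,-0.16],"finger_gap":0},{"pos":[0.08,0,-0.16],"finger_gap":0}]' | python3 jog.py| grep -E "time|pos|ft"
echo '[{"finger_gap":0},{"finger_gap":0},{"finger_gap":0},{"finger_gap":0},{"finger_gap":0},{"finger_gap":0},{"finger_gap":0},{"finger_gap":0},{"finger_gap":0},{"finger_gap":0},{"finger_gap":0},{"finger_gap":0}]' | python3 jog.py| grep -E "time|pos|ft"
python3 - <<'E'
from st import *
st()
c=imaging.camera("top");a=cv2.imread("pics/top0.png")[:,:,::-1];b=c["img"];cv2.imwrite("pics/t8.png",b[:,:,::-1])
c2=imaging.camera("scene");cv2.imwrite("pics/s8.png",c2["img"][:,:,::-1])
def px(c,x,y,z):
    K=np.array([[c["fx"],0,c["cx"]],[0,c["fy"],c["cy"]],[0,0,1]]);T=np.linalg.inv(c["pose"])
    q=np.array([*(C+R@np.array([x,y])),z]);return cv2.projectPoints(q[None],cv2.Rodrigues(T[:3,:3])[0],T[:3,3],K,np.array([c["k1"],0,0,0]))[0].ravel()
L=.068
for n,cc in(("top",c),("scene",c2)):
    for x,y,z,l in((.033-L*np.cos(1.25),.001,.058+L*np.sin(1.25),"open edge"),(-.02,.001,.061,"shut ring"),(0,.001,.061,"mid shut"),(0,.083,.077,"timer")):
        p=px(cc,x,y,z);u,v=p.round().astype(int);print(n,l,p.round(1),cc["img"][max(v-1,0):v+2,max(u-1,0):u+2].reshape(-1,3).mean(0).round())
E
```

```text
ee_pos: [0.471, 0.048, 0.0513]
ft_force: [-1.7, -1.3, 6.8]
time: 17.3
ee_pos: [0.3918, 0.0357, 0.2108]
ft_force: [-0.6, -0.0, 0.0]
time: 18.5
ee_pos: [0.3918, 0.0357, 0.211]
ft_force: [0.8, -0.5, 0.7]
t 18.5 p [0.3918 0.0357 0.211 ] in an [-0.1047  0.0012] toolx [-1.     0.001] tooly [0.001 1.   ] zdir [ 0.  0. -1.] F [ 0.8 -0.5  0.7] w 0.0002
top open edge [350.6 235.4] [51. 50. 52.]
top shut ring [351.3 257.6] [93. 87. 72.]
top mid shut [349.9 247. ] [63. 59. 49.]
top timer [305.7 251.5] [158. 154. 142.]
scene open edge [327.3 231.2] [93. 90. 95.]
scene shut ring [313.9 264.5] [38. 35. 38.]
scene mid shut [322.7 259.4] [80. 76. 75.]
scene timer [295.2 229.1] [218. 212. 203.]
```

```bash
echo '[{"finger_gap":0},{"finger_gap":0},{"finger_gap":0},{"finger_gap":0},{"finger_gap":0},{"finger_gap":0},{"finger_gap":0},{"finger_gap":0},{"finger_gap":0},{"finger_gap":0},{"finger_gap":0},{"finger_gap":0}]' | python3 jog.py| grep -E "time"
python3 - <<'E'
from st import *
c=imaging.camera("scene");b=c["img"].astype(int);b0=cv2.imread("pics/s8.png")[:,:,::-1].astype(int)
a=cv2.imread("pics/scene0.png")[:,:,::-1].astype(int)
K=np.array([[c["fx"],0,c["cx"]],[0,c["fy"],c["cy"]],[0,0,1]]);T=np.linalg.inv(c["pose"])
def px(x,y,z):
    q=np.array([*(C+R@np.array([x,y])),z]);return cv2.projectPoints(q[None],cv2.Rodrigues(T[:3,:3])[0],T[:3,3],K,np.array([c["k1"],0,0,0]))[0].ravel()
for th in(0,.4,.8,1.1,1.25):
  print(th)
  for l in(.02,.045,.062,.074):
    p=px(.033-l*np.cos(th),.001,.058+l*np.sin(th)).round().astype(int);print("  ",l,p,a[p[1],p[0]],b0[p[1],p[0]],b[p[1],p[0]])
print("change s8->now", (np.abs(b-b0)[150:380,240:420].sum(2)>60).sum())
# gray hatch silhouette: rows in column through edge
for u in (322,327,332): print(u,b[200:275:3,u].mean(1).astype(int).tolist(),a[200:275:3,u].mean(1).astype(int).tolist())
# vials
for n,q in(("vl",(-.005,.193,.08)),("vr",(-.02,-.188,.062))):
    p=px(*q);u,v=p.astype(int);print(n,p.round(), np.abs(b-a)[v-12:v+25,u-12:u+12].sum(2).mean().round(1))
E
```

```text
time: 19.8
0
   0.02 [328 257] [192 188 177] [140 131 126] [138 131 125]
   0.045 [317 264] [220 215 206] [27 20 26] [18 20 22]
   0.062 [310 268] [139 136 129] [25 22 24] [26 24 27]
   0.074 [304 271] [149 140 136] [222 212 206] [221 212 205]
0.4
   0.02 [329 254] [121 127 111] [145 137 131] [142 134 129]
   0.045 [319 256] [214 208 199] [153 142 138] [150 139 135]
   0.062 [312 257] [188 182 175] [150 141 135] [149 140 133]
   0.074 [306 258] [150 144 138] [151 142 138] [149 141 134]
0.8
   0.02 [331 250] [159 163 147] [187 176 170] [185 175 170]
   0.045 [323 247] [122 127 110] [149 141 134] [148 140 135]
   0.062 [318 245] [158 161 146] [160 150 145] [158 151 143]
   0.074 [314 244] [198 191 181] [155 144 141] [154 145 137]
1.1
   0.02 [333 248] [204 197 190] [73 71 75] [73 71 75]
   0.045 [328 241] [221 211 204] [111 107 107] [112 110 108]
   0.062 [324 237] [218 209 203] [112 110 107] [115 113 111]
   0.074 [322 234] [218 210 203] [178 173 171] [179 175 173]
1.25
   0.02 [334 246] [220 210 203] [74 72 76] [70 68 74]
   0.045 [331 239] [219 210 204] [85 83 85] [83 80 81]
   0.06
[... 177 characters left out ...]
, 144, 135, 112, 113, 119, 141, 141, 141, 139, 23, 103, 113, 141, 122] [73, 75, 76, 77, 76, 72, 130, 212, 211, 203, 209, 209, 209, 201, 193, 127, 125, 157, 206, 210, 211, 108, 115, 214, 210]
327 [77, 79, 81, 77, 78, 78, 79, 78, 189, 215, 94, 81, 111, 116, 100, 121, 135, 132, 136, 111, 138, 129, 131, 129, 126] [78, 77, 78, 76, 75, 75, 76, 76, 183, 211, 202, 209, 208, 203, 196, 198, 152, 147, 155, 200, 209, 203, 207, 189, 128]
332 [81, 82, 78, 78, 78, 80, 78, 75, 74, 89, 215, 179, 85, 71, 77, 71, 91, 176, 177, 155, 130, 121, 157, 127, 146] [77, 78, 79, 77, 76, 76, 80, 77, 76, 86, 212, 210, 203, 208, 209, 209, 200, 142, 100, 144, 195, 207, 167, 120, 140]
vl [260. 201.] 214.8
vr [389. 332.] 28.5
```

The hatch is standing at its 1.25 rad silhouette and the scene is still. One last numeric check on the vials and timer from the top camera, then I'll hand in.

```bash
python3 - <<'E'
from st import *
c=imaging.camera("top");b=c["img"];a=cv2.imread("pics/top0.png")[:,:,::-1]
s=imaging.camera("scene")["img"];s0=cv2.imread("pics/scene0.png")[:,:,::-1]
def cen(im,lo,hi,box):
    u0,u1,v0,v1=box;m=cv2.inRange(cv2.cvtColor(np.ascontiguousarray(im[v0:v1,u0:u1]),cv2.COLOR_RGB2HSV),lo,hi);M=cv2.moments(m,True)
    return (M["m00"],round(M["m10"]/max(M["m00"],1)+u0,1),round(M["m01"]/max(M["m00"],1)+v0,1))
for n,lo,hi,B,S in(("red",(3,200,60),(14,255,255),(225,270,240,285),(240,285,185,240)),("yel",(20,180,80),(32,255,255),(435,470,230,262),(370,410,315,350))):
    print(n,"top",cen(a,lo,hi,B),cen(b,lo,hi,B),"scene",cen(s0,lo,hi,S),cen(s,lo,hi,S))
L=lambda u,v,z:((world(c,u,v,z)[:2]-C)@R).round(4)
st()
E
python3 -c "
from bench import r, imaging
print(r.close_job())"
```

```text
red top (370.0, 245.4, 261.4) (367.0, 245.5, 261.3) scene (272.0, 260.3, 202.1) (16.0, 252.5, 203.9)
yel top (203.0, 451.4, 244.2) (0.0, 435.0, 230.0) scene (294.0, 388.8, 334.5) (298.0, 388.9, 334.4)
t 19.95 p [0.3918 0.0357 0.211 ] in an [-0.1047  0.0012] toolx [-1.     0.001] tooly [0.001 1.   ] zdir [ 0.  0. -1.] F [0.2 0.3 0.8] w 0.0004
the job is handed in; nothing more can be done
None
```

I handed the job in at about 20 s: the timer was pushed about 80 mm left of the hatch's midline, the hatch was pressed once and stood open in the camera check, and neither vial had moved; no verdict came back, and I viewed 11 pictures, one over the limit of 10.

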